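# Gauge a sample tenon, go and no-go

### The job

Check the sample tenon on the tenon gauge before the run is cut: holding it level, just clear of the board, push it straight into the go gap (the deep pair of jaws) until its shoulders bear on the jaws, then draw it out. Next offer it squarely to the no-go gap (the thin pair of jaws, clamped a little nearer or farther each time) and press it against the mouth with a steady light push of about 10 N for a second: it has to stop there, and neither gap may ever be pushed with more than 25 N. Then lay the sample flat in the empty wooden tray, let go of it, and leave the other things on the table where they are.

Things in the scene. Friction and masses are not known exactly. Their poses are not given: they have to be found in the camera images.
- sample_center (a point): The sample, loose beech rail end lying flat, about 0.13 kg: square body 80 mm long (its x), 44 mm wide (y), 44 mm high (z); from its +x end a tenon as high as the body, 22 mm thick (y), 34 mm long, end arrises chamfered 1.5 mm. This point is the centre of the square body, 22 mm above its underside; x points along the tenon, z up. Grasp it across y (44 mm).
- sample_shoulder (a point): On the sample: mid-point of the shoulder plane from which the tenon rises, 40 mm along +x from sample_center, at half height; axes as the sample.
- sample_tip (a point): On the sample: mid-point of the tenon's end face, 74 mm along +x from sample_center, at half height; axes as the sample.
- sample: The same sample as a whole; origin at the centre of the square body's underside, axes as above.
- gauge_board: The tenon gauge's plywood board, fixed, 160 mm wide and 12 mm thick, lying on the table; two pairs of upright steel jaws are screwed on it side by side, gaps parallel and 84 mm apart. Origin at its underside, midway between go_mouth and nogo_middle; x points into the gaps, z up. It reaches 115 mm in front of there and 50 mm behind.
- go_gauge: Go gap: the deep pair of jaws, 26 mm deep along the passage, 40 mm high, each 13 mm thick with a 6 mm high screwed foot outside. The gap is 23.5 mm wide (1.5 mm more than the tenon), with a 2.5 mm lead-in each side, open at top and back: the tenon's end stands out 8 mm behind when the shoulders bear. Origin on the board's top at the middle of the mouth; x points into the gap. Rigid.
- go_mouth (a point): Middle of the go gap's mouth, in the front plane of the jaws, 22 mm above the board's top (34 mm above the table), the height of the sample's points when it rests on the board; x points into the gap, y across it. The tenon is home when sample_shoulder lies here. A sample that rubs on the board spends part of the push there; it may be held up to 8 mm above it.
- nogo_gauge: No-go gap: the thin pair of jaws, only 12 mm deep along the passage, 40 mm high, left or right of the go gap (they change places). Gap 20 mm with square corners: the 22 mm tenon stops within 1 mm of the mouth, hard. The jaws' slotted feet are clamped by hand, so the mouth lies anywhere from 12 mm before to 12 mm beyond this origin along x; feel for it. Origin on the board's top, x into the gap.
- nogo_middle (a point): Point on the no-go gap's centre line, 22 mm above the board's top, level with the go mouth along x: the middle of the range in which the no-go mouth may stand (12 mm before or beyond, not measured); x points into the gap, y across it. The clamped jaws do not shift under a push below 30 N.
- tray_floor (a point): Centre of the inner floor (5 mm above the table) of the empty open wooden tray at the left, fixed; inside 140 mm long (its x) by 108 mm wide (y), walls 5 mm thick, tops 15 mm above this floor; axes as the tray, z up. The sample is 114 mm long in all.
- offcut_2: Bystander: brown block of pine, 60 x 75 x 22 mm.
- hexkey_8: Bystander: black hex key, 49 x 124 x 8 mm.
- pencil: Bystander: red flat carpenter's pencil, 118 mm long, 8 mm thick.
- wedge: Bystander: wooden wedge, 30 x 120 x 24 mm.
- tape_measure: Bystander: yellow tape measure, 36 x 78 x 61 mm, standing.
- setting_block: Bystander: white setting block with a black knob, 40 x 60 x 46 mm.
- glue_bottle: Bystander: glue bottle with an orange nozzle, 63 mm wide, 188 mm tall.

How it is judged:
By the outcome, as a careful person would: the job done as asked, in the order asked, and still so for the second after the job is handed in, with the robot touching nothing.
It also fails if it takes over 72 s, if anything falls off the work surface, if the arm or the gripper's body presses on something with over 40 N, if the wrist force passes 120 N, or if a joint passes its speed limit or range.

### The arm

A 6-joint arm with a two-finger parallel gripper is mounted at the origin on a cart in front of the work surface, level with it; the furniture and walls round the work are solid. World frame = base frame: x ahead of the robot, y to its left, z up, the work surface at z = 0. Lengths are in m, angles in degrees, forces in N, time in s.
With the tool pointing down it reaches from about 0.35 to 0.925 m from the base axis. Payload 6.4 kg.
Tool frame: the origin (TCP) lies midway between the tips of the shut fingers; the grasp point (between the pads) lies 19 mm behind it; z points along the fingers, y is the line along which they close (so a half turn about z gives the same grasp; the last joint's range is limited). The gripper opens to 94 mm and grips with 3 to 60 N. Pads are 16 mm wide; open, the fingers measure 119 mm over their backs; the gripper's body (75 mm by 177 mm) begins 78 mm behind the grasp point.
Start: joints at [-78.272, 14.043, 89.255, -0, 76.702, -9.975], TCP at [0.24, -0.604, 0.181] pointing down, gripper open.
Joint ranges: [-179.41, 179.41], [-58.25, 129.5], [7.25, 145.43], [-54.29, 234.29], [11.92, 165.04], [-157.13, 157.13]. Speed limits (degrees/s): [147.25, 147.25, 180, 180, 180, 180].

### API

Orientations are given as a 3x3 rotation matrix whose columns are the frame's x, y, z axes.
In Python, from plant import arm, optics, find_in gives the robot as it stands.
- The arm moves only by the shell command python3 -m jog 'ROWS'. ROWS is JSON, a list of rows, each a list of 7 numbers: the shift along the world's x, y, z in units of 0.25 m (1.0 is 0.25 m), then the turn, a rotation vector about the world's x, y, z in units of pi/4 rad (1.0 is pi/4 rad), then the closure, from 0 (fully open) to 1 (shut). In form: [[x, y, z, wx, wy, wz, jaw], ...]. A call has exactly 8 rows; each row shifts and turns the commanded pose from where the row before left it; what a row does not reach is not made up. A row lasts 1/12 s, in which the tool goes at most 41.7 mm and 7.16 degrees, less where a joint would pass 70% of its speed; a pose out of reach is approached as far as the arm can. A call with a number of a shift or a turn outside -1 to 1 is refused whole. A call with a gripper value outside its range is refused whole. The fingers move at their own pace and stop on an object; the grip force is fixed at half the most. Time passes only in rows, so rows that do not move let the fingers close, or fill a call up. It gives the time, the measured TCP pose, the force, the opening and the grip force at its end, in the units of the state.
- arm.read_state(): the state, without advancing time (a new reading comes with each control period).
- optics.read_camera(name): name is "scene" or "top" or "wrist"; returns the picture (420x560x3 uint8, red, green, blue); there is no depth.
- optics.camera_model(name): a dict with "fx", "fy", "cx", "cy" (pixels), "rvec" (rotation vector, rad) and "tvec" (3), from world to camera coordinates, as OpenCV has them; the wrist camera has in their place "T_tool_cam" (4x4, takes a point from camera to tool coordinates, whose origin is the TCP and whose axes are the flange's). Camera axes: x right, y down, z forward; pixel columns grow to the right and rows downward; lengths in m; the calibration is good to about 2 mm. The wrist camera is an equidistant fisheye: a pixel r from the principal point sees the ray r / f radians off the axis. A picture is of the moment at which its call begins: read the wrist's pose just before it. camera_model takes no time and is no camera call.
- arm.finish_job(): hands the job in; it is judged then, once.
Trained networks look in the newest picture that a camera, given by its name, has taken for a name from the list of things; names that differ only in an ending like _2 or _b are one class to them, and where a whole thing is asked for, a point or a joint stands for the part that bears it (a point fixed in the world has none). Each returns a list of dicts, best first, with "p" (0 to 1); they miss things now and then, are a little off and sometimes report something else, mostly with a low value. They report only what shows in the picture. A call takes as long as a camera call.
- find_in(camera, name): "box" ([left, top, right, bottom] as shares, 0 to 1, of the picture: columns of its width, rows of its height, round what is visible of it).
The state is a dict: "time_s": time; "joint_pos": joint angles; "dq": joint speeds; "tau": joint torques, N m; "tcp_pos": TCP position; "tool_rot": TCP orientation; "ft_force": force on the tool from outside, world axes, zero at the start; "ft_torque": the same for the moment, N m; "gripper_width": finger opening in m; "grip_force": force on a finger pad.
Only numpy, scipy, OpenCV 4.12 (cv2) and the standard library are available. Lean on these libraries where they do the work, as an engineer would, in place of code of your own. Each camera call takes 0.05 s, during which the arm holds its last target. There are 200 camera calls.

## Working session

There is one attempt and no reset: what is moved stays moved. The work goes in short steps, Python scripts to look and compute and a shell command to move; the robot and the scene stay as the last step left them, time stands still between calls to the robot, and variables do not carry over. Pictures are saved under pics/ and viewed, at most 13 in all, crops included, and the job is handed in when it is done.

```bash
ls; mkdir -p pics; python3 - <<'E'
from plant import arm, optics, find_in
import cv2,numpy as np
s=arm.read_state();print({k:np.round(v,3).tolist() for k,v in s.items()})
for c in ["scene","top"]:
    im=optics.read_camera(c);cv2.imwrite(f"pics/{c}1.png",im[:,:,::-1]);print(c,optics.camera_model(c))
    for n in ["sample","gauge_board","go_gauge","nogo_gauge","tray_floor"]:
        print(n,[(np.round(np.array(d["box"])*[560,420,560,420],0).tolist(),round(d["p"],2)) for d in find_in(c,n)[:2]])
print(optics.camera_model("wrist"))
E
```

```text
pics
{'time_s': 0.0, 'joint_pos': [-78.27, 14.082, 89.323, 0.001, 76.702, -9.973], 'dq': [0.091, 0.039, -0.047, -0.048, 0.006, -0.047], 'tau': [-0.002, -41.583, -31.46, 0.068, 0.033, -0.0], 'tcp_pos': [0.24, -0.603, 0.18], 'tool_rot': [[0.929, 0.37, -0.0], [0.37, -0.929, 0.002], [0.0, -0.002, -1.0]], 'ft_force': [0.894, -0.232, -0.625], 'ft_torque': [-0.014, 0.007, -0.048], 'grip_force': 0.0, 'gripper_width': 0.094}
scene {'fx': 526.8607701350641, 'fy': 526.8607701350641, 'cx': 276.9037842288849, 'cy': 207.6769626785058, 'rvec': array([ 0.76880665, -2.37877482,  1.36865544]), 'tvec': array([0.42694554, 0.25831141, 0.99705142])}
sample [([251.0, 253.0, 298.0, 286.0], 0.85)]
gauge_board [([302.0, 197.0, 375.0, 241.0], 0.64)]
go_gauge [([333.0, 186.0, 358.0, 204.0], 0.88)]
nogo_gauge [([250.0, 251.0, 300.0, 287.0], 0.5)]
tray_floor [([154.0, 231.0, 225.0, 285.0], 0.88)]
top {'fx': 520.5462347891989, 'fy': 520.5462347891989, 'cx': 279.43969991888235, 'cy': 197.54952103955486, 'rvec': array([ 2.133247  , -2.12474208,  0.18943773]), 'tvec': array([-0.07488526,  0.57844729,  1.04576182])}
sample [([194.0, 218.0, 226.0, 275.0], 0.88)]
gauge_board [([303.0, 203.0, 398.0, 302.0], 0.58)]
go_gauge []
nogo_gauge [([324.0, 205.0, 359.0, 241.0], 0.87)]
tray_floor [([142.0, 125.0, 214.0, 202.0], 0.75)]
{'fx': 325.19226210127806, 'fy': 325.19226210127806, 'cx': 281.2439805309116, 'cy': 211.7211545886586, 'T_tool_cam': array([[ 3.45114802e-04, -9.73960432e-01, -2.26717793e-01,
         6.66182565e-02],
       [ 9.99999939e-01,  3.25713127e-04,  1.22985862e-04,
        -4.03131342e-04],
       [-4.59384022e-05, -2.26717822e-01,  9.73960485e-01,
        -2.03566245e-01],
       [ 0.00000000e+00,  0.00000000e+00,  0.00000000e+00,
         1.00000000e+00]])}
```

```bash
python3 - <<'E'
import cv2
a=cv2.imread("pics/top1.png")[100:340,120:440];cv2.imwrite("pics/top1c.png",cv2.resize(a,None,fx=2.5,fy=2.5,interpolation=cv2.INTER_CUBIC))
E
```

```text
(no output)
```

View pics/top1c.png

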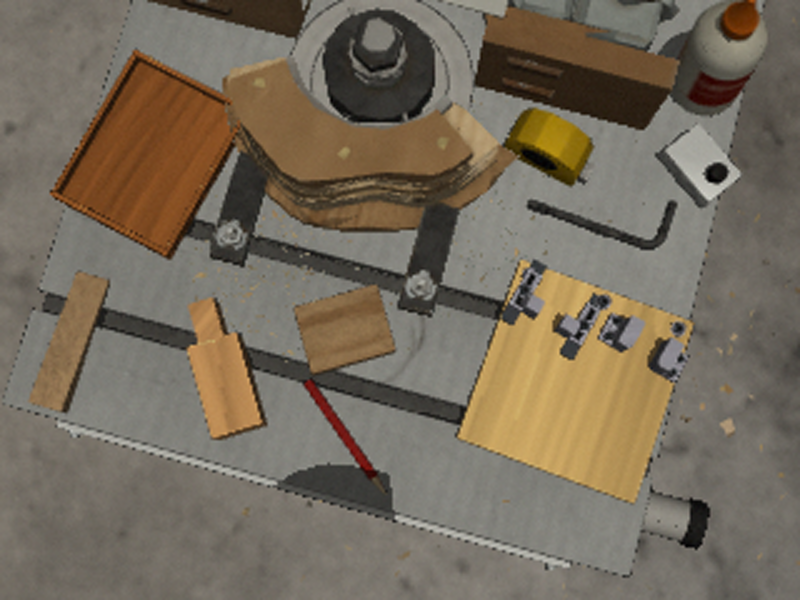

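View pics/scene1.png

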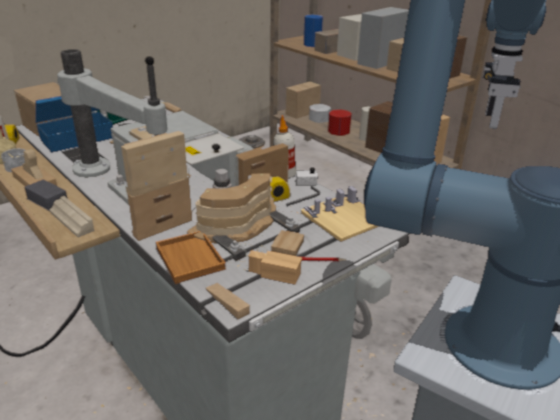

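The left crop shows the sample at about (227,370) with its tenon pointing up. The board is at right, with jaw pairs near (552,310) and (645,345), and the tray is at (150,155). I still have to tell the two jaw pairs apart, which needs a closer look.

```bash
cat > h.py <<'E'
from plant import arm, optics, find_in
import cv2,numpy as np
def ray(cam,px,st=None):
    px=np.atleast_2d(np.array(px,float)); m=optics.camera_model(cam)
    u=(px-[m["cx"],m["cy"]])/[m["fx"],m["fy"]]
    if cam=="wrist":
        r=np.linalg.norm(u,axis=1,keepdims=True)+1e-12
        d=np.hstack([u/r*np.sin(r),np.cos(r)])
        T=m["T_tool_cam"];R=np.array(st["tool_rot"]);o=R@T[:3,3]+st["tcp_pos"];return o,d@(R@T[:3,:3]).T
    R=cv2.Rodrigues(m["rvec"])[0];return -R.T@m["tvec"],np.hstack([u,np.ones((len(u),1))])@R
def on(cam,px,z,st=None):
    o,d=ray(cam,px,st);return o+d*((z-o[2])/d[:,2])[:,None]
def proj(P,st):
    m=optics.camera_model("wrist");T=m["T_tool_cam"];R=np.array(st["tool_rot"])
    q=(np.atleast_2d(P)-st["tcp_pos"])@R;q=(q-T[:3,3])@T[:3,:3]
    n=np.linalg.norm(q[:,:2],axis=1);t=np.arctan2(n,q[:,2])
    return q[:,:2]/n[:,None]*t[:,None]*m["fx"]+[m["cx"],m["cy"]]
E
python3 - <<'E'
from h import *
np.set_printoptions(precision=3,suppress=True)
f=lambda p:np.array(p)/2.5+[120,100]
print("sample",on("top",f([(188,350),(240,335),(265,425),(213,438),(190,305),(213,298)]),.044))
print("board",on("top",f([(458,437),(635,500),(692,322),(520,262)]),.012))
print("jaws",on("top",f([(550,300),(645,338)]),.052))
print("tray",on("top",f([(138,53),(55,192),(170,255),(240,110)]),.02))
print("hip",on("top",f([(500,150)]),.1))
E
```

```text
sample [[0.489 0.103 0.044]
 [0.502 0.06  0.044]
 [0.427 0.037 0.044]
 [0.416 0.08  0.044]
 [0.527 0.103 0.044]
 [0.533 0.084 0.044]]
board [[ 0.419 -0.124  0.012]
 [ 0.367 -0.273  0.012]
 [ 0.518 -0.327  0.012]
 [ 0.57  -0.178  0.012]]
jaws [[ 0.531 -0.199  0.052]
 [ 0.5   -0.278  0.052]]
tray [[0.756 0.16  0.02 ]
 [0.629 0.228 0.02 ]
 [0.574 0.125 0.02 ]
 [0.704 0.068 0.02 ]]
hip [[ 0.648 -0.155  0.1  ]]
```

```bash
R='[0.0625,0.0925,-0.01,0,0,0,0]'; python3 -m jog '[[0.0625,0.0925,-0.01,0,0,0,0],[0.0625,0.0925,-0.01,0,0,0,0],[0.0625,0.0925,-0.01,0,0,0,0],[0.0625,0.0925,-0.01,0,0,0,0],[0.0625,0.0925,-0.01,0,0,0,0],[0.0625,0.0925,-0.01,0,0,0,0],[0.0625,0.0925,-0.01,0,0,0,0],[0.0625,0.0925,-0.01,0,0,0,0]]'; python3 -m jog '[[0.0625,0.0925,-0.01,0,0,0,0],[0.0625,0.0925,-0.01,0,0,0,0],[0.0625,0.0925,-0.01,0,0,0,0],[0.0625,0.0925,-0.01,0,0,0,0],[0.0625,0.0925,-0.01,0,0,0,0],[0.0625,0.0925,-0.01,0,0,0,0],[0,0,0,0,0,0,0],[0,0,0,0,0,0,0]]'
python3 - <<'E'
from h import *
s=arm.read_state();print(s["tcp_pos"],s["tool_rot"],s["time_s"])
im=optics.read_camera("wrist");np.save("g.npy",{"s":s},allow_pickle=True)
cv2.imwrite("pics/w1.png",cv2.resize(im[:,:,::-1],None,fx=1.42,fy=1.42,interpolation=cv2.INTER_CUBIC));cv2.imwrite("pics/w1raw.png",im[:,:,::-1])
for n in ["gauge_board","go_gauge","nogo_gauge"]:
    print(n,[(np.round(np.array(d["box"])*[560,420,560,420],0).tolist(),round(d["p"],2)) for d in find_in("wrist",n)[:2]])
E
```

```text
time_s: 1.27
tcp_pos: [0.366, -0.4178, 0.1615]
tool_rot: [[0.929, 0.37, 0.0], [0.37, -0.929, -0.0], [0.0, 0.0, -1.0]]
ft_force: [-0.3, 0.1, 0.4]
gripper_width: 0.0937
grip_force: 0.0
time_s: 1.93
tcp_pos: [0.4595, -0.2793, 0.1464]
tool_rot: [[0.928, 0.372, -0.0], [0.372, -0.928, -0.0], [-0.0, 0.0, -1.0]]
ft_force: [-0.7, 0.4, -0.4]
gripper_width: 0.0942
grip_force: 0.0
[ 0.45954966 -0.27929225  0.14642512] [[ 9.28163087e-01  3.72173665e-01 -2.15869200e-04]
 [ 3.72173631e-01 -9.28163108e-01 -1.81507663e-04]
 [-2.67914200e-04  8.81278884e-05 -9.99999960e-01]] 1.9333
gauge_board [([140.0, 66.0, 342.0, 271.0], 0.73)]
go_gauge [([267.0, 136.0, 327.0, 206.0], 0.87)]
nogo_gauge [([195.0, 72.0, 277.0, 158.0], 0.81)]
```

View pics/w1.png

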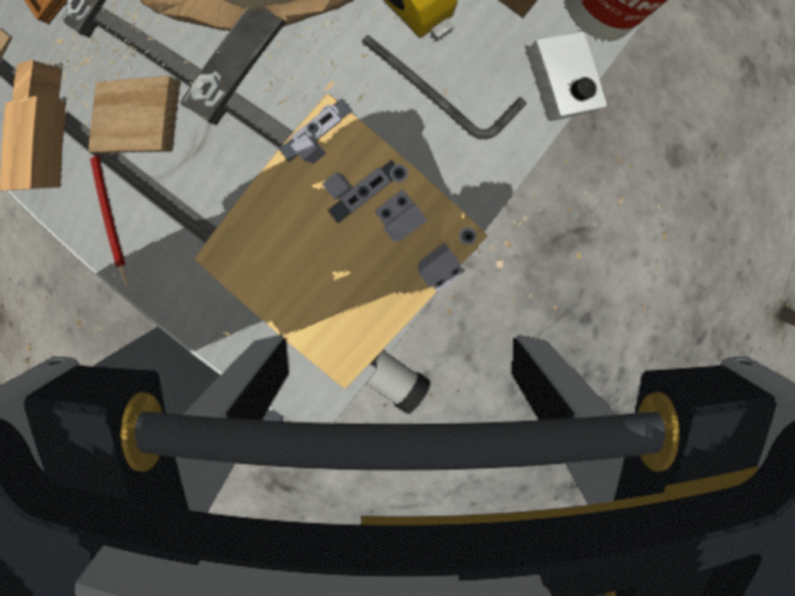

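```bash
python3 - <<'E'
from h import *
np.set_printoptions(precision=4,suppress=True)
s=np.load("g.npy",allow_pickle=True).item()["s"]
b=on("wrist",np.array([(195,258),(345,388),(485,236),(330,97)])/1.42,.012,s)[:,:2];print(b)
print("sample top approx",on("wrist",np.array([(0,190),(60,190),(65,98),(5,93),(55,62),(28,63)])/1.42,.044,s)[:,:2])
from scipy.optimize import least_squares
M=np.array([(-.115,.08),(-.115,-.08),(.05,-.08),(.05,.08)])
f=lambda p:M@np.array([[np.cos(p[2]),np.sin(p[2])],[-np.sin(p[2]),np.cos(p[2])]])+p[:2]
r=least_squares(lambda p:(f(p)-b).ravel(),[.5,-.24,-.34]);p=r.x;print(p,np.degrees(p[2]),r.fun)
for y in(.042,-.042):print("mouth",p[:2]+y*np.array([-np.sin(p[2]),np.cos(p[2])]))
E
```

```text
[[ 0.4202 -0.121 ]
 [ 0.3654 -0.2698]
 [ 0.5174 -0.324 ]
 [ 0.571  -0.1796]]
sample top approx [[0.4169 0.0833]
 [0.4383 0.0058]
 [0.5099 0.0293]
 [0.5    0.1112]
 [0.5364 0.0562]
 [0.5304 0.0916]]
[ 0.499  -0.2349 -0.3553] -20.357833360693817 [-0.0012  0.0011 -0.0021 -0.0001  0.0006 -0.0033  0.0027  0.0023]
mouth [ 0.5136 -0.1955]
mouth [ 0.4844 -0.2743]
```

```bash
python3 -m jog '[[0.001,0.033,-0.032,0,0,-0.134,0],[0.001,0.033,-0.032,0,0,-0.134,0],[0.001,0.033,-0.032,0,0,-0.134,0],[0.001,0.033,-0.032,0,0,-0.134,0],[0.001,0.033,-0.032,0,0,-0.134,0],[0.001,0.033,-0.032,0,0,-0.134,0],[0.001,0.033,-0.032,0,0,-0.134,0],[0,0,0,0,0,0,0]]'
python3 - <<'E'
from h import *
s=arm.read_state();print(s["joint_pos"])
im=optics.read_camera("wrist");np.save("g2.npy",{"s":s},allow_pickle=True)
cv2.imwrite("pics/w2raw.png",im[:,:,::-1])
c=im[0:260,120:440,::-1]
cv2.imwrite("pics/w2.png",cv2.resize(c,None,fx=2.3,fy=2.3,interpolation=cv2.INTER_CUBIC))
E
```

```text
time_s: 2.8
tcp_pos: [0.4594, -0.2215, 0.0888]
tool_rot: [[0.936, -0.352, -0.003], [-0.352, -0.936, 0.002], [-0.003, -0.001, -1.0]]
ft_force: [-0.2, -0.7, 0.3]
gripper_width: 0.0937
grip_force: 0.0
[-3.85002829e+01  1.49355761e+00  1.13499675e+02  8.11581766e-03
  6.52031705e+01  7.21270345e+01]
```

View pics/w2.png

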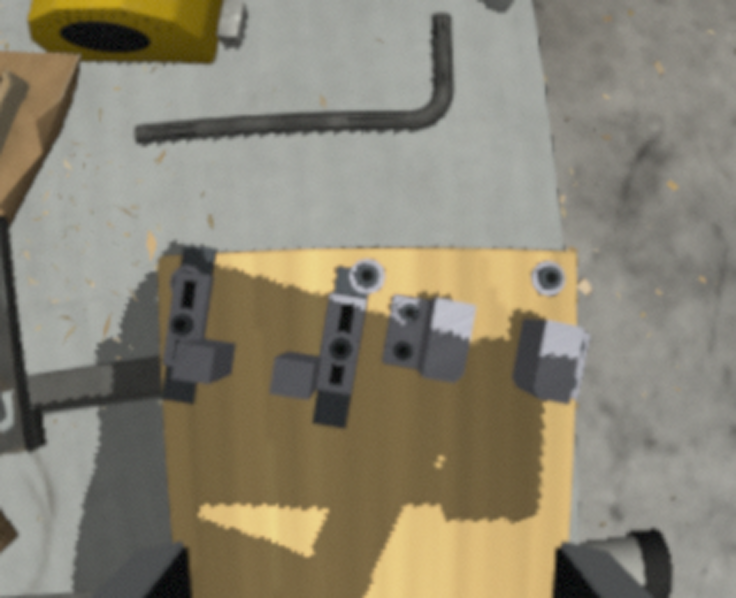

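The go gap is the right pair, centred near (506,345). The slotted no-go jaws are the left pair, near (241,365).

```bash
python3 - <<'E'
from h import *
np.set_printoptions(precision=4,suppress=True)
s=np.load("g2.npy",allow_pickle=True).item()["s"]
f=lambda p:np.array(p)/2.3+[120,0]
o=np.array([.499,-.2349]);
def bf(P,y):c,n=np.cos(y),np.sin(y);return (P[:,:2]-o)@np.array([[c,-n],[n,c]])
y=-.3553
b=on("wrist",f([(160,250),(577,250),(572,500),(181,510)]),.012,s);print("board",bf(b,y))
print("go inner edges L back,front R back,front",bf(on("wrist",f([(475,303),(466,378),(547,320),(540,395)]),.052,s),y))
print("nogo inner",bf(on("wrist",f([(210,345),(272,358)]),.052,s),y))
def P(x,yy,z):
    return o.tolist() and np.array([o[0]+x*np.cos(y)-yy*np.sin(y),o[1]+x*np.sin(y)+yy*np.cos(y),z])
im=cv2.imread("pics/w2raw.png")[0:260,120:440];im=cv2.resize(im,None,fx=2.3,fy=2.3,interpolation=cv2.INTER_CUBIC)
def draw(pts,col):
    q=((proj(np.array(pts),s)-[120,0])*2.3).astype(int);cv2.polylines(im,[q.reshape(-1,1,2)],True,col,1)
draw([P(-.115,.08,.012),P(-.115,-.08,.012),P(.05,-.08,.012),P(.05,.08,.012)],(0,0,255))
for sg in(1,-1):
    i,e=-.042+sg*.01175,-.042+sg*.02475
    draw([P(0,i,.052),P(.026,i,.052),P(.026,e,.052),P(0,e,.052)],(0,255,0))
    draw([P(0,i,.012),P(.026,i,.012),P(.026,e,.012),P(0,e,.012)],(255,255,0))
    i,e=.042+sg*.01,.042+sg*.023
    draw([P(0,i,.052),P(.012,i,.052),P(.012,e,.052),P(0,e,.052)],(255,0,255))
cv2.imwrite("pics/w2o.png",cv2.resize(im[200:460,130:610],None,fx=1.65,fy=1.65,interpolation=cv2.INTER_CUBIC))
E
```

```text
board [[ 0.0515  0.0797]
 [ 0.0507 -0.0785]
 [-0.0469 -0.0796]
 [-0.0503  0.0754]]
go inner edges L back,front R back,front [[ 0.0285 -0.0337]
 [ 0.0042 -0.031 ]
 [ 0.0236 -0.0574]
 [-0.0011 -0.0556]]
nogo inner [[0.0158 0.0519]
 [0.011  0.0316]]
```

View pics/w2o.png

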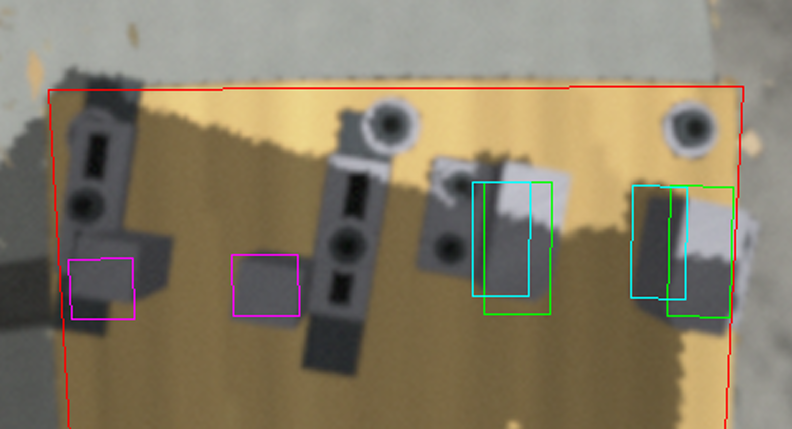

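The overlay shows the board outline (red) matching, but the jaws sit turned by about 5–10° relative to it. I'll take closer pictures of each gap.

```bash
cat > snap.py <<'E'
from h import *
import sys,pickle
s=arm.read_state();im=optics.read_camera("wrist");n=sys.argv[1]
cv2.imwrite(f"pics/{n}raw.png",im[:,:,::-1]);pickle.dump(s,open(n+".pkl","wb"))
E
python3 -m jog '[[-0.016,-0.024,-0.0325,0,0,0,0],[-0.016,-0.024,-0.0325,0,0,0,0],[-0.016,-0.024,-0.0325,0,0,0,0],[-0.016,-0.024,-0.0325,0,0,0,0],[-0.016,-0.024,-0.0325,0,0,0,0],[-0.016,-0.024,-0.0325,0,0,0,0],[0,0,0,0,0,0,0],[0,0,0,0,0,0,0]]'
python3 snap.py a
python3 -m jog '[[0.0195,0.0525,0,0,0,0,0],[0.0195,0.0525,0,0,0,0,0],[0.0195,0.0525,0,0,0,0,0],[0.0195,0.0525,0,0,0,0,0],[0.0195,0.0525,0,0,0,0,0],[0.0195,0.0525,0,0,0,0,0],[0,0,0,0,0,0,0],[0,0,0,0,0,0,0]]'
python3 snap.py b
python3 - <<'E'
from h import *
ims=[cv2.resize(cv2.imread(f"pics/{n}raw.png")[80:230,210:340],None,fx=3,fy=3,interpolation=cv2.INTER_CUBIC) for n in "ab"]
cv2.imwrite("pics/ab.png",np.hstack(ims))
E
```

```text
time_s: 3.52
tcp_pos: [0.4363, -0.2585, 0.041]
tool_rot: [[0.936, -0.351, -0.001], [-0.351, -0.936, 0.001], [-0.001, -0.001, -1.0]]
ft_force: [1.3, -0.8, 0.6]
gripper_width: 0.0939
grip_force: 0.0
time_s: 4.23
tcp_pos: [0.4667, -0.1795, 0.0422]
tool_rot: [[0.937, -0.349, 0.001], [-0.349, -0.937, -0.001], [0.001, 0.0, -1.0]]
ft_force: [0.5, -1.1, 0.3]
gripper_width: 0.0944
grip_force: 0.0
```

View pics/ab.png

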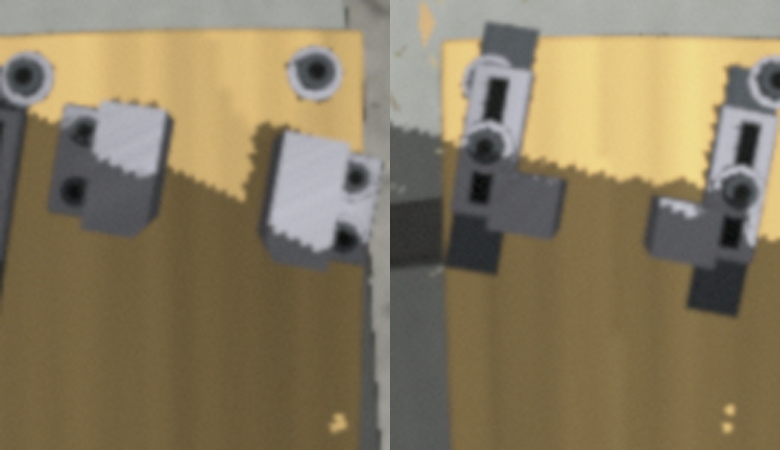

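```bash
cat > fit.py <<'E'
from h import *
import pickle
from scipy.optimize import least_squares
np.set_printoptions(precision=4,suppress=True)
A=pickle.load(open("a.pkl","rb"));B=pickle.load(open("b.pkl","rb"))
f=lambda p,o=0:(np.array(p)-[o,0])/3+[210,80]
ga=on("wrist",f([(168,107),(285,132),(103,103),(352,152),(83,226)]),.052,A)[:,:2]
M=np.array([(.026,.01175),(.026,-.01175),(.026,.02475),(.026,-.02475),(0,.02475)])
T=lambda p,M:M@np.array([[np.cos(p[2]),np.sin(p[2])],[-np.sin(p[2]),np.cos(p[2])]])+p[:2]
r=least_squares(lambda p:(T(p,M)-ga).ravel(),[.485,-.274,-.4]);p=r.x
print("go",p,np.degrees(p[2]),r.fun*1000)
nb=on("wrist",f([(563,180),(655,198),(553,237),(648,250)],390),.052,B)[:,:2]
c,n=np.cos(p[2]),np.sin(p[2]);print("nogo inner corners in go frame",(nb-p[:2])@np.array([[c,-n],[n,c]]))
np.save("go.npy",p)
out=[]
for n_,s in(("a",A),("b",B)):
    im=cv2.resize(cv2.imread(f"pics/{n_}raw.png")[80:230,210:340],None,fx=3,fy=3,interpolation=cv2.INTER_CUBIC)
    for sg in(1,-1):
      for z,col in((.052,(0,255,0)),(.012,(255,255,0))):
        i,e=sg*.01175,sg*.02475
        for R in([(0,i),(.026,i),(.026,e),(0,e)],[(0,.084+sg*.01),(.012,.084+sg*.01),(.012,.084+sg*.023),(0,.084+sg*.023)]):
            q=np.c_[T(p,np.array(R)),np.full(4,z)]
            cv2.polylines(im,[((proj(q,s)-[210,80])*3).astype(int).reshape(-1,1,2)],True,col,1)
    out.append(im)
cv2.imwrite("pics/abo.png",np.hstack(out))
E
python3 fit.py
```

```text
go [ 0.4846 -0.273  -0.5541] -31.745641046150865 [-0.7694  0.0863 -0.5341 -0.2266  0.6632 -0.4461  0.7592 -0.1789 -0.1189
  0.7654]
nogo inner corners in go frame [[-0.0031  0.0918]
 [-0.003   0.0733]
 [-0.0147  0.0916]
 [-0.0135  0.0726]]
```

View pics/abo.png

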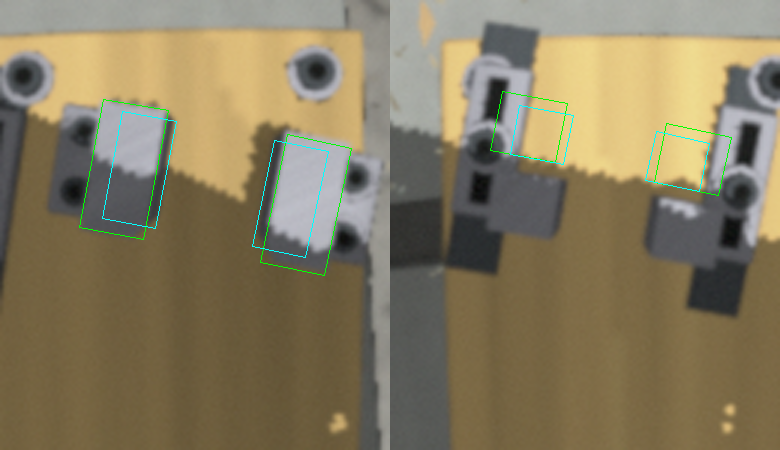

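```bash
cat > fit2.py <<'E'
exec(open("fit.py").read().split("np.save")[0])
q=on("wrist",f([(486,24),(447,267),(538,30),(498,272),(727,68),(688,308),(740,315),(689,308)],390),.014,B)[:,:2]
ang=lambda v:np.degrees(np.arctan2(v[1],v[0]))
print("plates",ang(q[0]-q[1]),ang(q[2]-q[3]),ang(q[4]-q[5]),"cross",ang(q[7]-q[6])-90)
e=on("wrist",f([(103,103),(83,226),(167,110),(154,208),(286,135),(272,215),(350,152),(330,248),(83,228),(137,236)]),.052,A)[:,:2]
print("go tops",[ang(e[i]-e[i+1]) for i in(0,2,4,6)],ang(e[8]-e[9])-90)
for yw in(-28,-29,-30,-31):
    y=np.radians(yw);r=least_squares(lambda p:(T([p[0],p[1],y],M)-ga).ravel(),[.485,-.274]);P=np.r_[r.x,y]
    c,n=np.cos(y),np.sin(y);F=np.array([[c,-n],[n,c]])
    print(yw,r.x,r.cost*1e6,"nogo mouth",((nb-r.x)@F)[2:].mean(0),"board centre offset", T(P,np.array([[0,.042]])))
E
python3 fit2.py
```

```text
go [ 0.4846 -0.273  -0.5541] -31.745641046150865 [-0.7694  0.0863 -0.5341 -0.2266  0.6632 -0.4461  0.7592 -0.1789 -0.1189
  0.7654]
nogo inner corners in go frame [[-0.0031  0.0918]
 [-0.003   0.0733]
 [-0.0147  0.0916]
 [-0.0135  0.0726]]
plates -29.990515747476405 -30.0298132246717 -29.073355441107868 cross -27.827274536330854
go tops [np.float64(-30.310403358727136), np.float64(-28.25660546883185), np.float64(-30.099649091083037), np.float64(-31.62433332490344)] -29.635984149279103
-28 [ 0.4842 -0.2744] 6.752523961051386 nogo mouth [-0.009   0.0842] board centre offset [[ 0.504  -0.2373]]
-29 [ 0.4843 -0.274 ] 4.272646319649128 nogo mouth [-0.0103  0.0837] board centre offset [[ 0.5047 -0.2373]]
-30 [ 0.4844 -0.2737] 2.556352153196013 nogo mouth [-0.0117  0.0831] board centre offset [[ 0.5054 -0.2373]]
-31 [ 0.4846 -0.2733] 1.6041642615211478 nogo mouth [-0.0131  0.0825] board centre offset [[ 0.5062 -0.2373]]
```

```bash
python3 -m jog '[[0,0.02,0.12,0,0,0,0],[0,0.06,0.12,0,0,0.02,0],[-0.004,0.13,0.06,0,0,0.137,0],[-0.004,0.15,0,0,0,0.137,0],[-0.005,0.15,0,0,0,0.137,0],[-0.005,0.15,0,0,0,0.137,0],[-0.005,0.15,0,0,0,0.137,0],[-0.005,0.15,0,0,0,0.137,0]]'
python3 -m jog '[[-0.004,0.04,0,0,0,0.002,0],[0,0,0,0,0,0,0],[0,0,0,0,0,0,0],[0,0,0,0,0,0,0],[0,0,0,0,0,0,0],[0,0,0,0,0,0,0],[0,0,0,0,0,0,0],[0,0,0,0,0,0,0]]'
python3 snap.py c
python3 - <<'E'
from h import *
import pickle
s=pickle.load(open("c.pkl","rb"))
q=[]
y=np.radians(17.6);c=np.array([.4585,.070])
im=cv2.imread("pics/craw.png");im=cv2.resize(im[40:340,130:430],None,fx=2,fy=2,interpolation=cv2.INTER_CUBIC)
Q=np.array([(-.04,-.022),(.04,-.022),(.04,-.011),(.074,-.011),(.074,.011),(.04,.011),(.04,.022),(-.04,.022)])@np.array([[np.cos(y),np.sin(y)],[-np.sin(y),np.cos(y)]])+c
cv2.polylines(im,[((proj(np.c_[Q,np.full(8,.044)],s)-[130,40])*2).astype(int).reshape(-1,1,2)],True,(0,0,255),1)
cv2.imwrite("pics/c.png",im)
E
```

```text
time_s: 4.95
tcp_pos: [0.4592, 0.0612, 0.1172]
tool_rot: [[0.953, 0.303, 0.001], [0.303, -0.953, -0.0], [0.001, 0.001, -1.0]]
ft_force: [0.8, -0.1, -0.2]
gripper_width: 0.094
grip_force: 0.0
time_s: 5.62
tcp_pos: [0.4582, 0.0697, 0.1167]
tool_rot: [[0.954, 0.299, -0.0], [0.299, -0.954, -0.0], [-0.0, 0.0, -1.0]]
ft_force: [0.4, 0.0, 0.0]
gripper_width: 0.0937
grip_force: 0.0
```

View pics/c.png

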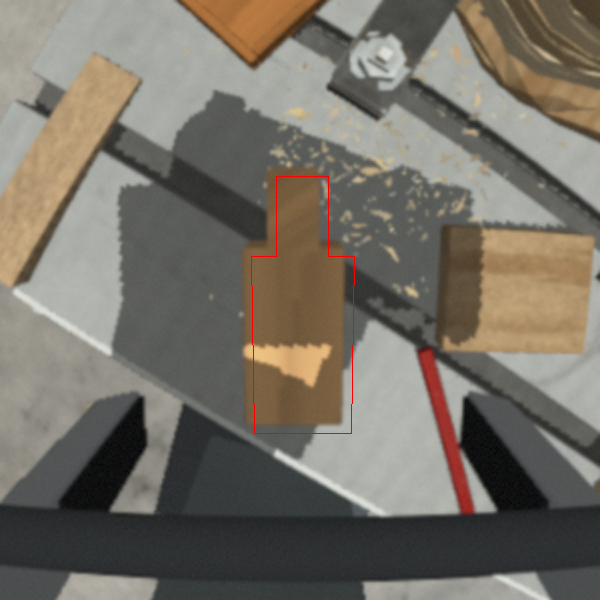

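The picture shows the sample's tip at (294,170), the shoulder at row 243 and the body end at row 424. It is about 4 mm left and 4 mm forward of my guess, and the yaw matches. The pencil is close on the right, so I'll part-close the fingers before going down.

```bash
python3 -m jog '[[0.0058,0.0105,0,0,0,0,0.36],[0.0058,0.0105,-0.04,0,0,0,0.36],[0,0,-0.04,0,0,0,0.36],[0,0,-0.04,0,0,0,0.36],[0,0,-0.04,0,0,0,0.36],[0,0,-0.04,0,0,0,0.36],[0,0,0,0,0,0,0.36],[0,0,0,0,0,0,0.36]]'
python3 - <<'E'
from h import *
import pickle
s=pickle.load(open("c.pkl","rb"));R=np.array(s["tool_rot"])
p=on("wrist",np.array([(420,350),(465,510)])/2+[130,40],.008,s)
print(p,((p-[.4611,.075,.008])@R)[:,:2])
E
```

```text
time_s: 6.33
tcp_pos: [0.4603, 0.0756, 0.0657]
tool_rot: [[0.954, 0.3, -0.002], [0.3, -0.954, 0.0], [-0.002, -0.001, -1.0]]
ft_force: [0.2, -0.1, -0.0]
gripper_width: 0.0601
grip_force: 0.0
[[ 0.4666134   0.01125036  0.008     ]
 [ 0.38933559 -0.04502816  0.008     ]] [[-0.01379895  0.06248203]
 [-0.10436832  0.09308137]]
```

```bash
python3 -m jog '[[0.002,0,-0.05,0,0,0,0.36],[0,0,-0.05,0,0,0,0.36],[0,0,-0.05,0,0,0,0.36],[0,0,-0.05,0,0,0,0.36],[0,0,-0.035,0,0,0,0.36],[0,0,0,0,0,0,0.36],[0,0,0,0,0,0,1],[0,0,0,0,0,0,1]]'
python3 -m jog '[[0,0,0,0,0,0,1],[0,0,0,0,0,0,1],[0,0,0,0,0,0,1],[0,0,0,0,0,0,1],[0,0,0,0,0,0,1],[0,0,0,0,0,0,1],[0,0,0,0,0,0,1],[0,0,0,0,0,0,1]]'
```

```text
time_s: 7.0
tcp_pos: [0.4623, 0.0755, 0.0088]
tool_rot: [[0.954, 0.3, 0.002], [0.3, -0.954, -0.0], [0.001, 0.001, -1.0]]
ft_force: [-0.2, 1.1, -0.0]
gripper_width: 0.0501
grip_force: 0.0
time_s: 7.67
tcp_pos: [0.4624, 0.0755, 0.0089]
tool_rot: [[0.954, 0.3, 0.002], [0.3, -0.954, -0.0], [0.001, 0.001, -1.0]]
ft_force: [-1.2, 0.4, 6.5]
gripper_width: 0.044
grip_force: 30.0
```

```bash
python3 -m jog '[[0,0,0.08,0,0,0,1],[0,0,0.11,0,0,0,1],[0,0,0.11,0,0,0,1],[-0.026,-0.12,0,0,0,-0.104,1],[-0.026,-0.12,0,0,0,-0.104,1],[-0.026,-0.12,0,0,0,-0.104,1],[-0.026,-0.12,0,0,0,-0.104,1],[-0.026,-0.12,0,0,0,-0.104,1]]'
python3 -m jog '[[-0.026,-0.12,0,0,0,-0.104,1],[-0.026,-0.12,0,0,0,-0.104,1],[-0.026,-0.12,0,0,0,-0.104,1],[-0.026,-0.12,0,0,0,-0.104,1],[-0.026,-0.12,0,0,0,-0.104,1],[0,0,0,0,0,0,1],[0,0,0,0,0,0,1],[0,0,0,0,0,0,1]]'
python3 snap.py d
python3 - <<'E'
from h import *
import pickle
s=pickle.load(open("d.pkl","rb"));R=np.array(s["tool_rot"]);t=np.array(s["tcp_pos"]);print(t,s["ft_force"])
yw=np.arctan2(R[1,0],R[0,0]);print(np.degrees(yw))
im=cv2.resize(cv2.imread("pics/draw.png")[40:340,130:430],None,fx=2,fy=2,interpolation=cv2.INTER_CUBIC)
def dr(Q,z,col):cv2.polylines(im,[((proj(np.c_[Q,np.full(len(Q),z)],s)-[130,40])*2).astype(int).reshape(-1,1,2)],True,col,1)
rot=lambda y:np.array([[np.cos(y),np.sin(y)],[-np.sin(y),np.cos(y)]])
S=np.array([(-.04,-.022),(.04,-.022),(.04,-.011),(.074,-.011),(.074,.011),(.04,.011),(.04,.022),(-.04,.022)])
dr((S-[.0014,0])@rot(yw)+t[:2],t[2]-.0089+.044,(0,0,255))
y=np.radians(-29.4);g=np.array([.4844,-.2739])
for a,b,d in((-.01175,-.02475,.026),(.01175,.02475,.026)):
    dr(np.array([(0,a),(d,a),(d,b),(0,b)])@rot(y)+g,.052,(0,255,0))
for a,b in((.094,.107),(.074,.061)):
    dr(np.array([(-.0105,a),(.0015,a),(.0015,b),(-.0105,b)])@rot(y)+g,.052,(255,0,255))
cv2.imwrite("pics/d.png",im)
E
```

```text
time_s: 8.33
tcp_pos: [0.428, -0.0753, 0.0825]
tool_rot: [[0.994, -0.107, -0.001], [-0.107, -0.994, 0.0], [-0.001, -0.0, -1.0]]
ft_force: [0.3, -0.4, -1.4]
gripper_width: 0.0435
grip_force: 30.0
time_s: 9.0
tcp_pos: [0.3961, -0.2235, 0.0823]
tool_rot: [[0.872, -0.489, -0.001], [-0.489, -0.872, 0.001], [-0.002, -0.001, -1.0]]
ft_force: [0.5, 0.2, -0.7]
gripper_width: 0.0438
grip_force: 30.0
[ 0.39608294 -0.22351883  0.08229729] [ 0.49335879  0.22552556 -0.69803659]
-29.28764379453716
```

View pics/d.png

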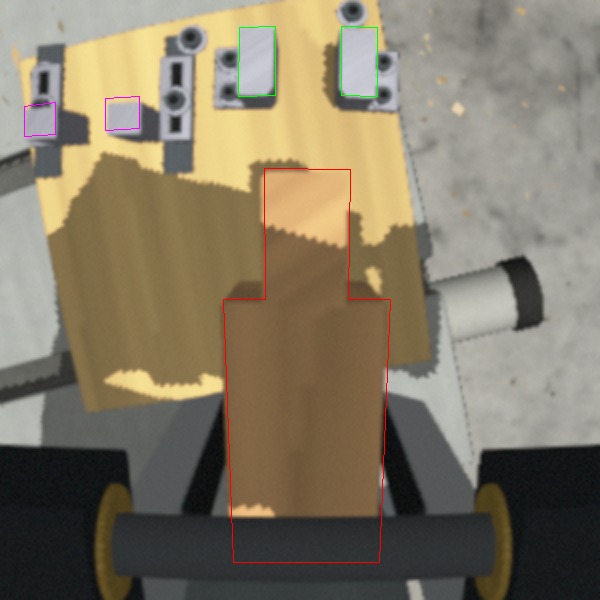

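The overlay agrees with the picture: sample outline, go jaws and no-go jaws all line up. Next I descend and enter.

```bash
python3 -m jog '[[0,-0.001,-0.046,0,0,0,1],[0,-0.001,-0.046,0,0,0,1],[0,0,-0.046,0,0,0,1],[0,0,-0.046,0,0,0,1],[0,0,-0.045,0,0,0,1],[0,0,0,0,0,0,1],[0,0,0,0,0,0,1],[0,0,0,0,0,0,1]]'
python3 -m jog '[[0.0139,-0.0079,0,0,0,0,1],[0.0139,-0.0079,0,0,0,0,1],[0.0139,-0.0079,0,0,0,0,1],[0.0139,-0.0079,0,0,0,0,1],[0.0139,-0.0079,0,0,0,0,1],[0.0139,-0.0079,0,0,0,0,1],[0,0,0,0,0,0,1],[0,0,0,0,0,0,1]]'
cat > st.py <<'E'
from h import *
import sys
s=arm.read_state();y=np.radians(-29.4);c,n=np.cos(y),np.sin(y)
d=np.array(s["tcp_pos"])-[.4844,-.2739,0];F=np.array(s["ft_force"]);R=s["tool_rot"]
print("go frame mm",np.round([1e3*(c*d[0]+n*d[1]),1e3*(-n*d[0]+c*d[1]),1e3*d[2]],1),"F",np.round([c*F[0]+n*F[1],-n*F[0]+c*F[1],F[2]],1),"yaw",round(np.degrees(np.arctan2(R[1][0],R[0][0])),2),"t",s["time_s"],"w",round(s["gripper_width"],4),"Mz",np.round(s["ft_torque"],2))
E
python3 st.py
```

```text
time_s: 9.72
tcp_pos: [0.397, -0.2245, 0.0262]
tool_rot: [[0.873, -0.488, 0.001], [-0.488, -0.873, -0.0], [0.001, 0.0, -1.0]]
ft_force: [0.1, -0.1, -1.3]
gripper_width: 0.0435
grip_force: 30.0
time_s: 10.38
tcp_pos: [0.4175, -0.2369, 0.0256]
tool_rot: [[0.872, -0.49, -0.0], [-0.49, -0.872, 0.0], [-0.0, -0.0, -1.0]]
ft_force: [0.1, -0.0, -1.4]
gripper_width: 0.0441
grip_force: 30.0
go frame mm [-76.5  -0.6  25.6] F [ 0.1  0.1 -1.4] yaw -29.33 t 10.3833 w 0.0441 Mz [0.07 0.07 0.05]
```

```bash
python3 -m jog '[[0.0057,-0.0020,0,0,0,0,1],[0.0052,-0.0029,0,0,0,0,1],[0.0052,-0.0029,0,0,0,0,1],[0.0052,-0.0029,0,0,0,0,1],[0.0052,-0.0029,0,0,0,0,1],[0.0052,-0.0029,0,0,0,0,1],[0.0052,-0.0029,0,0,0,0,1],[0,0,0,0,0,0,1]]' >/dev/null;python3 st.py
```

```text
go frame mm [-65.9  -0.3  25.8] F [-0.6 -0.1 -1. ] yaw -29.33 t 11.05 w 0.0437 Mz [0.05 0.05 0.01]
```

Clean entry, with the tip about 7 mm in. Continuing to about −50, then creeping.

```bash
python3 -m jog '[[0.007,-0.0039,0,0,0,0,1],[0.007,-0.0039,0,0,0,0,1],[0.007,-0.0039,0,0,0,0,1],[0.007,-0.0039,0,0,0,0,1],[0.007,-0.0039,0,0,0,0,1],[0.007,-0.0039,0,0,0,0,1],[0.007,-0.0039,0,0,0,0,1],[0,0,0,0,0,0,1]]' >/dev/null;python3 st.py
python3 -m jog '[[0.0035,-0.0020,0,0,0,0,1],[0.0035,-0.0020,0,0,0,0,1],[0.0035,-0.0020,0,0,0,0,1],[0.0035,-0.0020,0,0,0,0,1],[0.0035,-0.0020,0,0,0,0,1],[0.0035,-0.0020,0,0,0,0,1],[0.0035,-0.0020,0,0,0,0,1],[0,0,0,0,0,0,1]]' >/dev/null;python3 st.py
```

```text
go frame mm [-51.7  -0.3  25.8] F [ 0.6  0.1 -1.6] yaw -29.33 t 11.7167 w 0.0436 Mz [ 0.08  0.03 -0.  ]
go frame mm [-44.9  -0.3  25.8] F [-0.2 -0.4 -2.2] yaw -29.33 t 12.3833 w 0.0436 Mz [ 0.12  0.07 -0.  ]
```

```bash
python3 -m jog '[[0.0035,-0.0020,0,0,0,0,1],[0.0035,-0.0020,0,0,0,0,1],[0.0018,-0.0010,0,0,0,0,1],[0.0018,-0.0010,0,0,0,0,1],[0,0,0,0,0,0,1],[0,0,0,0,0,0,1],[0,0,0,0,0,0,1],[0,0,0,0,0,0,1]]' >/dev/null;python3 st.py
python3 -m jog '[[0.0009,-0.0005,0,0,0,0,1],[0.0009,-0.0005,0,0,0,0,1],[0.0009,-0.0005,0,0,0,0,1],[0.0009,-0.0005,0,0,0,0,1],[0,0,0,0,0,0,1],[0,0,0,0,0,0,1],[0,0,0,0,0,0,1],[0,0,0,0,0,0,1]]' >/dev/null;python3 st.py
```

```text
go frame mm [-42.1  -0.2  25.7] F [ 0.4  0.1 -1.5] yaw -29.33 t 13.05 w 0.0439 Mz [ 0.06 -0.01  0.05]
go frame mm [-41.1  -0.2  25.7] F [ 0.3  0.7 -1. ] yaw -29.33 t 13.7167 w 0.0434 Mz [ 0.09  0.06 -0.02]
```

```bash
python3 -m jog '[[0.0009,-0.0005,0,0,0,0,1],[0.0009,-0.0005,0,0,0,0,1],[0.0009,-0.0005,0,0,0,0,1],[0.0009,-0.0005,0,0,0,0,1],[0,0,0,0,0,0,1],[0,0,0,0,0,0,1],[0,0,0,0,0,0,1],[0,0,0,0,0,0,1]]' >/dev/null;python3 st.py
```

```text
go frame mm [-40.   -0.2  25.7] F [ 0.4  0.1 -2.2] yaw -29.33 t 14.3833 w 0.0438 Mz [0.02 0.02 0.02]
```

```bash
cat >> st.py <<'E'
sys.exit(int(c*F[0]+n*F[1] < -4))
E
python3 -m jog '[[0.0009,-0.0005,0,0,0,0,1],[0.0009,-0.0005,0,0,0,0,1],[0,0,0,0,0,0,1],[0,0,0,0,0,0,1],[0,0,0,0,0,0,1],[0,0,0,0,0,0,1],[0,0,0,0,0,0,1],[0,0,0,0,0,0,1]]' >/dev/null;python3 st.py && 
python3 -m jog '[[0.0009,-0.0005,0,0,0,0,1],[0.0009,-0.0005,0,0,0,0,1],[0,0,0,0,0,0,1],[0,0,0,0,0,0,1],[0,0,0,0,0,0,1],[0,0,0,0,0,0,1],[0,0,0,0,0,0,1],[0,0,0,0,0,0,1]]' >/dev/null &&python3 st.py &&
python3 -m jog '[[0.0009,-0.0005,0,0,0,0,1],[0.0009,-0.0005,0,0,0,0,1],[0,0,0,0,0,0,1],[0,0,0,0,0,0,1],[0,0,0,0,0,0,1],[0,0,0,0,0,0,1],[0,0,0,0,0,0,1],[0,0,0,0,0,0,1]]' >/dev/null && python3 st.py &&
python3 -m jog '[[0.0009,-0.0005,0,0,0,0,1],[0.0009,-0.0005,0,0,0,0,1],[0,0,0,0,0,0,1],[0,0,0,0,0,0,1],[0,0,0,0,0,0,1],[0,0,0,0,0,0,1],[0,0,0,0,0,0,1],[0,0,0,0,0,0,1]]' >/dev/null && python3 st.py
```

```text
go frame mm [-39.5  -0.2  25.7] F [ 0.5 -0.3 -2. ] yaw -29.33 t 15.05 w 0.0436 Mz [ 0.08 -0.02 -0.03]
go frame mm [-38.9  -0.2  25.7] F [-0.9 -0.4 -1.7] yaw -29.32 t 15.7167 w 0.0437 Mz [ 0.06  0.04 -0.09]
go frame mm [-38.5  -0.2  25.7] F [ 0.1 -0.5 -2.5] yaw -29.33 t 16.3833 w 0.0434 Mz [0.05 0.02 0.01]
go frame mm [-38.1  -0.2  25.6] F [-2.   0.1 -1.1] yaw -29.33 t 17.05 w 0.0435 Mz [ 0.17  0.32 -0.01]
```

```bash

python3 -m jog '[[0.0009,-0.0005,0,0,0,0,1],[0,0,0,0,0,0,1],[0,0,0,0,0,0,1],[0,0,0,0,0,0,1],[0,0,0,0,0,0,1],[0,0,0,0,0,0,1],[0,0,0,0,0,0,1],[0,0,0,0,0,0,1]]' >/dev/null;python3 st.py && 
python3 -m jog '[[0.0009,-0.0005,0,0,0,0,1],[0,0,0,0,0,0,1],[0,0,0,0,0,0,1],[0,0,0,0,0,0,1],[0,0,0,0,0,0,1],[0,0,0,0,0,0,1],[0,0,0,0,0,0,1],[0,0,0,0,0,0,1]]' >/dev/null &&python3 st.py &&
python3 -m jog '[[0.0009,-0.0005,0,0,0,0,1],[0,0,0,0,0,0,1],[0,0,0,0,0,0,1],[0,0,0,0,0,0,1],[0,0,0,0,0,0,1],[0,0,0,0,0,0,1],[0,0,0,0,0,0,1],[0,0,0,0,0,0,1]]' >/dev/null && python3 st.py
```

```text
go frame mm [-38.1  -0.1  25.6] F [-4.2 -0.2  1.7] yaw -29.33 t 17.7167 w 0.0436 Mz [ 0.49  0.89 -0.09]
```

```bash

python3 -m jog '[[0.0009,-0.0005,0,0,0,0,1],[0,0,0,0,0,0,1],[0,0,0,0,0,0,1],[0.0009,-0.0005,0,0,0,0,1],[0,0,0,0,0,0,1],[0,0,0,0,0,0,1],[0,0,0,0,0,0,1],[0,0,0,0,0,0,1]]' >/dev/null;python3 st.py
```

```text
go frame mm [-38.1  -0.1  25.4] F [-6.8  0.4  2.5] yaw -29.33 t 18.3833 w 0.0439 Mz [ 0.61  1.12 -0.15]
```

```bash

python3 -m jog '[[0.0009,-0.0005,0,0,0,0,1],[0,0,0,0,0,0,1],[0.0009,-0.0005,0,0,0,0,1],[0,0,0,0,0,0,1],[0,0,0,0,0,0,1],[0,0,0,0,0,0,1],[0,0,0,0,0,0,1],[0,0,0,0,0,0,1]]' >/dev/null;python3 st.py
python3 -m jog '[[-0.0035,0.0020,0,0,0,0,1],[-0.007,0.0039,0,0,0,0,1],[-0.014,0.0079,0,0,0,0,1],[-0.014,0.0079,0,0,0,0,1],[-0.014,0.0079,0,0,0,0,1],[-0.014,0.0079,0,0,0,0,1],[-0.014,0.0079,0,0,0,0,1],[0,0,0,0,0,0,1]]' >/dev/null;python3 st.py
python3 -m jog '[[-0.014,0.0079,0,0,0,0,1],[-0.014,0.0079,0,0,0,0,1],[-0.014,0.0079,0,0,0,0,1],[-0.014,0.0079,0,0,0,0,1],[-0.014,0.0079,0,0,0,0,1],[-0.014,0.0079,0,0,0,0,1],[-0.014,0.0079,0,0,0,0,1],[0,0,0,0,0,0,1]]' >/dev/null;python3 st.py
```

```text
go frame mm [-38.1  -0.1  25.3] F [-7.2 -0.2  3.3] yaw -29.32 t 19.05 w 0.0438 Mz [ 0.67  1.32 -0.13]
go frame mm [-60.6  -0.1  25.5] F [-0.2  0.1 -1.5] yaw -29.33 t 19.7167 w 0.0436 Mz [ 0.08 -0.02  0.03]
go frame mm [-88.8  -0.1  25.5] F [ 0.1  0.4 -1.3] yaw -29.33 t 20.3833 w 0.0437 Mz [0.07 0.04 0.01]
```

```bash

python3 -m jog '[[-0.035,0.0195,0,0,0,0,1],[-0.035,0.0195,0,0,0,0,1],[0.0329,0.0584,0,0,0,0,1],[0.0329,0.0584,0,0,0,0,1],[0.0329,0.0584,0,0,0,0,1],[0.0329,0.0584,0,0,0,0,1],[0.0329,0.0584,0,0,0,0,1],[0,0,0,0,0,0,1]]' >/dev/null;python3 st.py
python3 snap.py e
python3 - <<'E'
from h import *
import pickle
s=pickle.load(open("e.pkl","rb"));R=np.array(s["tool_rot"]);t=np.array(s["tcp_pos"]);yw=np.arctan2(R[1,0],R[0,0])
im=cv2.resize(cv2.imread("pics/eraw.png")[0:300,130:430],None,fx=2,fy=2,interpolation=cv2.INTER_CUBIC)
def dr(Q,z,col):cv2.polylines(im,[((proj(np.c_[Q,np.full(len(Q),z)],s)-[130,0])*2).astype(int).reshape(-1,1,2)],True,col,1)
rot=lambda y:np.array([[np.cos(y),np.sin(y)],[-np.sin(y),np.cos(y)]])
S=np.array([(-.04,-.022),(.04,-.022),(.04,-.011),(.074,-.011),(.074,.011),(.04,.011),(.04,.022),(-.04,.022)])
dr((S-[.0019,0])@rot(yw)+t[:2],t[2]-.0089+.044,(0,0,255))
y=np.radians(-29.4);g=np.array([.4844,-.2739])
for a,b in((.094,.107),(.074,.061)):
    dr(np.array([(-.0105,a),(.0015,a),(.0015,b),(-.0105,b)])@rot(y)+g,.052,(255,0,255))
cv2.imwrite("pics/e.png",im)
E
```

```text
go frame mm [-109.1   85.3   25.5] F [ 0.6 -0.4 -1.1] yaw -29.18 t 21.05 w 0.0437 Mz [0.06 0.06 0.03]
```

View pics/e.png

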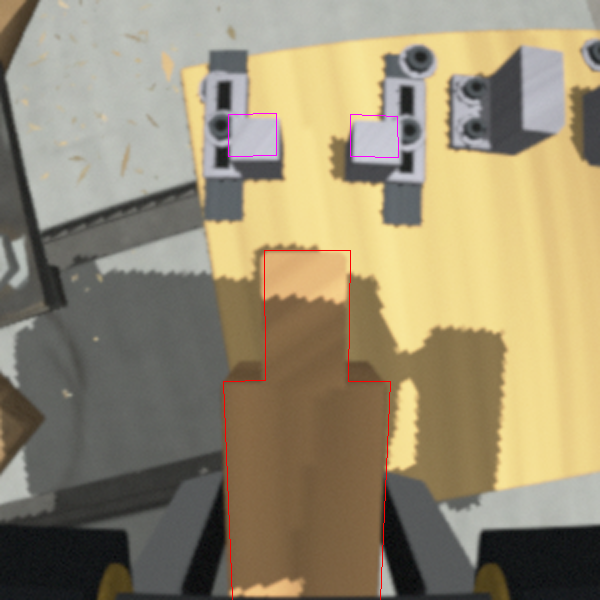

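```bash

python3 -m jog '[[-0.003,-0.0052,0,0,0,-0.004,1],[0.0122,-0.0069,0,0,0,0,1],[0.0122,-0.0069,0,0,0,0,1],[0.0122,-0.0069,0,0,0,0,1],[0.0122,-0.0069,0,0,0,0,1],[0.0122,-0.0069,0,0,0,0,1],[0.0061,-0.0035,0,0,0,0,1],[0,0,0,0,0,0,1]]' >/dev/null;python3 st.py
python3 -m jog '[[0,0,0,0,0,0,1],[0,0,0,0,0,0,1],[0,0,0,0,0,0,1],[0,0,0,0,0,0,1],[0,0,0,0,0,0,1],[0,0,0,0,0,0,1],[0,0,0,0,0,0,1],[0,0,0,0,0,0,1]]' >/dev/null;python3 st.py
```

```text
go frame mm [-88.2  81.9  25.7] F [-0.8  0.5 -1.8] yaw -29.52 t 21.7667 w 0.0436 Mz [ 0.11  0.02 -0.03]
go frame mm [-88.7  82.   25.7] F [ 0.8  0.3 -2.4] yaw -29.51 t 22.4333 w 0.0432 Mz [0.09 0.02 0.02]
```

```bash

python3 -m jog '[[0.0035,0.0063,0,0,0,0,1],[0.0035,-0.0020,0,0,0,0,1],[0.0035,-0.0020,0,0,0,0,1],[0,0,0,0,0,0,1],[0,0,0,0,0,0,1],[0,0,0,0,0,0,1],[0,0,0,0,0,0,1],[0,0,0,0,0,0,1]]' >/dev/null;python3 st.py &&
python3 -m jog '[[0.0009,-0.0005,0,0,0,0,1],[0,0,0,0,0,0,1],[0.0009,-0.0005,0,0,0,0,1],[0,0,0,0,0,0,1],[0,0,0,0,0,0,1],[0,0,0,0,0,0,1],[0,0,0,0,0,0,1],[0,0,0,0,0,0,1]]' >/dev/null && python3 st.py &&
python3 -m jog '[[0.0009,-0.0005,0,0,0,0,1],[0,0,0,0,0,0,1],[0.0009,-0.0005,0,0,0,0,1],[0,0,0,0,0,0,1],[0,0,0,0,0,0,1],[0,0,0,0,0,0,1],[0,0,0,0,0,0,1],[0,0,0,0,0,0,1]]' >/dev/null && python3 st.py &&
python3 -m jog '[[0.0009,-0.0005,0,0,0,0,1],[0,0,0,0,0,0,1],[0.0009,-0.0005,0,0,0,0,1],[0,0,0,0,0,0,1],[0,0,0,0,0,0,1],[0,0,0,0,0,0,1],[0,0,0,0,0,0,1],[0,0,0,0,0,0,1]]' >/dev/null && python3 st.py &&
python3 -m jog '[[0.0009,-0.0005,0,0,0,0,1],[0,0,0,0,0,0,1],[0.0009,-0.0005,0,0,0,0,1],[0,0,0,0,0,0,1],[0,0,0,0,0,0,1],[0,0,0,0,0,0,1],[0,0,0,0,0,0,1],[0,0,0,0,0,0,1]]' >/dev/null && python3 st.py
```

```text
go frame mm [-86.7  83.7  25.7] F [ 0.1  0.1 -0.4] yaw -29.51 t 23.1 w 0.0434 Mz [ 0.11  0.   -0.01]
go frame mm [-86.2  83.8  25.7] F [ 0.3 -0.5 -2.1] yaw -29.51 t 23.7667 w 0.0434 Mz [ 0.05  0.05 -0.02]
go frame mm [-85.6  83.8  25.7] F [ 0.4  0.2 -1.2] yaw -29.5 t 24.4333 w 0.0437 Mz [0.06 0.07 0.04]
go frame mm [-85.1  83.8  25.7] F [ 0.3 -1.  -1.9] yaw -29.51 t 25.1 w 0.0434 Mz [0.08 0.   0.01]
go frame mm [-84.6  83.8  25.7] F [-0.2 -0.2 -1.2] yaw -29.51 t 25.7667 w 0.0439 Mz [0.1  0.04 0.01]
```

```bash

python3 -m jog '[[0.0009,-0.0005,0,0,0,0,1],[0,0,0,0,0,0,1],[0.0009,-0.0005,0,0,0,0,1],[0,0,0,0,0,0,1],[0,0,0,0,0,0,1],[0,0,0,0,0,0,1],[0,0,0,0,0,0,1],[0,0,0,0,0,0,1]]' >/dev/null && python3 st.py &&
python3 -m jog '[[0.0009,-0.0005,0,0,0,0,1],[0,0,0,0,0,0,1],[0.0009,-0.0005,0,0,0,0,1],[0,0,0,0,0,0,1],[0,0,0,0,0,0,1],[0,0,0,0,0,0,1],[0,0,0,0,0,0,1],[0,0,0,0,0,0,1]]' >/dev/null && python3 st.py &&
python3 -m jog '[[0.0009,-0.0005,0,0,0,0,1],[0,0,0,0,0,0,1],[0.0009,-0.0005,0,0,0,0,1],[0,0,0,0,0,0,1],[0,0,0,0,0,0,1],[0,0,0,0,0,0,1],[0,0,0,0,0,0,1],[0,0,0,0,0,0,1]]' >/dev/null && python3 st.py &&
python3 -m jog '[[0.0009,-0.0005,0,0,0,0,1],[0,0,0,0,0,0,1],[0.0009,-0.0005,0,0,0,0,1],[0,0,0,0,0,0,1],[0,0,0,0,0,0,1],[0,0,0,0,0,0,1],[0,0,0,0,0,0,1],[0,0,0,0,0,0,1]]' >/dev/null && python3 st.py &&
python3 -m jog '[[0.0009,-0.0005,0,0,0,0,1],[0,0,0,0,0,0,1],[0.0009,-0.0005,0,0,0,0,1],[0,0,0,0,0,0,1],[0,0,0,0,0,0,1],[0,0,0,0,0,0,1],[0,0,0,0,0,0,1],[0,0,0,0,0,0,1]]' >/dev/null && python3 st.py
```

```text
go frame mm [-84.1  83.8  25.7] F [-1.1  0.1 -1.6] yaw -29.51 t 26.4333 w 0.044 Mz [0.06 0.05 0.02]
go frame mm [-83.6  83.8  25.7] F [ 0.  -0.3 -2. ] yaw -29.51 t 27.1 w 0.0439 Mz [0.09 0.04 0.04]
go frame mm [-83.5  83.8  25.5] F [-2.  -0.5 -0.7] yaw -29.5 t 27.7667 w 0.0434 Mz [0.35 0.6  0.06]
go frame mm [-83.5  83.8  25.4] F [-5.2 -0.4  1. ] yaw -29.5 t 28.4333 w 0.0436 Mz [ 0.44  0.94 -0.04]
```

```bash

python3 -m jog '[[0.0009,-0.0005,0,0,0,0,1],[0,0,0,0,0,0,1],[0.0009,-0.0005,0,0,0,0,1],[0,0,0,0,0,0,1],[0.0006,-0.0003,0,0,0,0,1],[0,0,0,0,0,0,1],[0,0,0,0,0,0,1],[0,0,0,0,0,0,1]]' >/dev/null ; python3 st.py
```

```text
go frame mm [-83.5  83.8  25.2] F [-7.5 -1.2  3.7] yaw -29.49 t 29.1 w 0.0434 Mz [0.6  1.26 0.02]
```

```bash

python3 -m jog '[[0.0009,-0.0005,0.0006,0,0,0,1],[0,0,0,0,0,0,1],[0.0009,-0.0005,0.0006,0,0,0,1],[0,0,0,0,0,0,1],[0,0,0,0,0,0,1],[0,0,0,0,0,0,1],[0,0,0,0,0,0,1],[0,0,0,0,0,0,1]]' >/dev/null ; python3 st.py
```

```text
go frame mm [-83.4  83.8  25.3] F [-8.5 -0.7  2.8] yaw -29.48 t 29.7667 w 0.0436 Mz [ 0.68  1.42 -0.01]
```

Slightly more, then hold for over a second.

```bash

python3 -m jog '[[0.0009,-0.0005,0.0004,0,0,0,1],[0,0,0,0,0,0,1],[0.0006,-0.0003,0.0003,0,0,0,1],[0,0,0,0,0,0,1],[0,0,0,0,0,0,1],[0,0,0,0,0,0,1],[0,0,0,0,0,0,1],[0,0,0,0,0,0,1]]' >/dev/null ; python3 st.py
python3 -m jog '[[0,0,0,0,0,0,1],[0,0,0,0,0,0,1],[0,0,0,0,0,0,1],[0,0,0,0,0,0,1],[0,0,0,0,0,0,1],[0,0,0,0,0,0,1],[0,0,0,0,0,0,1],[0,0,0,0,0,0,1]]' >/dev/null ; python3 st.py
python3 -m jog '[[0,0,0,0,0,0,1],[0,0,0,0,0,0,1],[0,0,0,0,0,0,1],[0,0,0,0,0,0,1],[0,0,0,0,0,0,1],[0,0,0,0,0,0,1],[0,0,0,0,0,0,1],[0,0,0,0,0,0,1]]' >/dev/null ; python3 st.py
```

```text
go frame mm [-83.4  83.8  25.4] F [-9.8 -1.   3.1] yaw -29.48 t 30.4333 w 0.0436 Mz [ 0.7   1.57 -0.02]
go frame mm [-83.4  83.8  25.4] F [-8.4 -1.6  3.1] yaw -29.49 t 31.1 w 0.0436 Mz [ 0.72  1.64 -0.02]
go frame mm [-83.4  83.8  25.4] F [-9.  -0.   3.4] yaw -29.48 t 31.7667 w 0.0434 Mz [ 0.71  1.58 -0.02]
```

```bash

python3 -m jog '[[0.0009,-0.0005,0.0003,0,0,0,1],[0,0,0,0,0,0,1],[0.0003,-0.0002,0,0,0,0,1],[0,0,0,0,0,0,1],[0,0,0,0,0,0,1],[0,0,0,0,0,0,1],[0,0,0,0,0,0,1],[0,0,0,0,0,0,1]]' >/dev/null ; python3 st.py
python3 -m jog '[[0,0,0,0,0,0,1],[0,0,0,0,0,0,1],[0,0,0,0,0,0,1],[0,0,0,0,0,0,1],[0,0,0,0,0,0,1],[0,0,0,0,0,0,1],[0,0,0,0,0,0,1],[0,0,0,0,0,0,1]]' >/dev/null ; python3 st.py
python3 -m jog '[[0,0,0,0,0,0,1],[0,0,0,0,0,0,1],[0,0,0,0,0,0,1],[0,0,0,0,0,0,1],[0,0,0,0,0,0,1],[0,0,0,0,0,0,1],[0,0,0,0,0,0,1],[0,0,0,0,0,0,1]]' >/dev/null ; python3 st.py
python3 -m jog '[[-0.007,0.0039,0,0,0,0,1],[-0.014,0.0079,0,0,0,0,1],[-0.028,0.0158,0,0,0,0,1],[-0.035,0.0195,0.03,0,0,0,1],[-0.035,0.0195,0.1,0,0,0,1],[0,0,0.12,0,0,0,1],[0,0,0.1,0,0,0,1],[0,0,0,0,0,0,1]]' ; python3 st.py
```

```text
go frame mm [-83.5  83.8  25.3] F [-9.9 -1.6  4.1] yaw -29.48 t 32.4333 w 0.0436 Mz [ 0.77  1.75 -0.02]
go frame mm [-83.4  83.8  25.3] F [-9.7 -1.6  3.9] yaw -29.48 t 33.1 w 0.0432 Mz [0.77 1.74 0.05]
go frame mm [-83.5  83.8  25.3] F [-10.5  -1.4   2.7] yaw -29.48 t 33.7667 w 0.0438 Mz [0.76 1.77 0.06]
time_s: 34.43
tcp_pos: [0.4292, -0.1469, 0.1196]
tool_rot: [[0.87, -0.492, 0.011], [-0.492, -0.87, -0.007], [0.013, 0.001, -1.0]]
ft_force: [0.5, -0.2, -0.0]
gripper_width: 0.0434
grip_force: 30.0
go frame mm [-110.4   83.6  119.6] F [ 0.5  0.1 -0. ] yaw -29.5 t 34.4333 w 0.0434 Mz [ 0.02 -0.04 -0.05]
```

```bash
python3 - <<'E'
from h import *
def tri(a,b):
    o1,d1=ray("top",[a]);o2,d2=ray("scene",[b]);A=np.c_[d1[0],-d2[0]];t,_,_,_=np.linalg.lstsq(A,o2-o1,rcond=None)
    p,q=o1+d1[0]*t[0],o2+d2[0]*t[1];return np.round((p+q)/2,3),round(np.linalg.norm(p-q),3)
f=lambda x,y:(x/2.5+120,y/2.5+100)
print("stack left tip",tri(f(224,82),(198,208)))
print("drawer box",tri(f(300,35),(188,180)))
print("tray corners",tri(f(138,53),(188,234)),tri(f(55,192),(158,253)))
print([ (n,[(np.round(np.array(d["box"])*[560,420,560,420]).tolist(),round(d["p"],2)) for d in find_in("top",n)[:1]]) for n in ["tray_floor"]])
E
```

```text
stack left tip (array([0.707, 0.072, 0.085]), np.float64(0.005))
drawer box (array([0.757, 0.02 , 0.116]), np.float64(0.039))
tray corners (array([0.717, 0.136, 0.053]), np.float64(0.061)) (array([0.64 , 0.232, 0.065]), np.float64(0.049))
[('tray_floor', [([142.0, 125.0, 214.0, 202.0], 0.75)])]
```

```bash

python3 -m jog '[[0,0.05,0.12,0,0,0,1],[0.06,0.115,0,0,0,0,1],[0.08,0.115,0,0,0,0,1],[0.08,0.115,0,0,0,0,1],[0.08,0.115,0,0,0,0,1],[0.08,0.115,0,0,0,0,1],[0.08,0.115,0,0,0,0,1],[0.08,0.115,0,0,0,0,1]]'
python3 -m jog '[[0.08,0.115,0,0,0,0,1],[0.08,0.115,0,0,0,0,1],[0.08,0.115,0,0,0,0,1],[0.08,0,0,0,0,0,1],[0.05,0,0,0,0,0,1],[0,0,0,0,0,0,1],[0,0,0,0,0,0,1],[0,0,0,0,0,0,1]]'
python3 snap.py t; cat > tr.py <<'E'
from h import *
import pickle,sys
s=pickle.load(open("t.pkl","rb"));R=np.array(s["tool_rot"]);t=np.array(s["tcp_pos"]);yw=np.arctan2(R[1,0],R[0,0]);print(t,np.degrees(yw))
im=cv2.resize(cv2.imread("pics/traw.png")[0:340,80:480],None,fx=1.75,fy=1.75,interpolation=cv2.INTER_CUBIC)
def dr(Q,z,col):cv2.polylines(im,[((proj(np.c_[Q,np.full(len(Q),z)],s)-[80,0])*1.75).astype(int).reshape(-1,1,2)],True,col,1)
rot=lambda y:np.array([[np.cos(y),np.sin(y)],[-np.sin(y),np.cos(y)]])
S=np.array([(-.04,-.022),(.04,-.022),(.04,-.011),(.074,-.011),(.074,.011),(.04,.011),(.04,.022),(-.04,.022)])
dr((S-[.0019,0])@rot(yw)+t[:2],t[2]-.0089+.044,(0,0,255))
C=np.array([(1,1),(1,-1),(-1,-1),(-1,1)])
dr(C*[.075,.059]@rot(np.radians(-28))+[.666,.145],.02,(0,255,0))
cv2.imwrite("pics/t.png",im)
E
python3 tr.py
```

```text
time_s: 35.15
tcp_pos: [0.5603, 0.0708, 0.1415]
tool_rot: [[0.87, -0.492, -0.002], [-0.492, -0.87, 0.0], [-0.002, 0.001, -1.0]]
ft_force: [0.4, -0.8, -0.2]
gripper_width: 0.0441
grip_force: 30.0
time_s: 35.82
tcp_pos: [0.6518, 0.1551, 0.1421]
tool_rot: [[0.87, -0.493, -0.003], [-0.493, -0.87, -0.0], [-0.002, 0.001, -1.0]]
ft_force: [-0.9, 0.0, -1.4]
gripper_width: 0.0438
grip_force: 30.0
[0.6518089  0.15507307 0.14214194] -29.52652720400389
```

View pics/t.png

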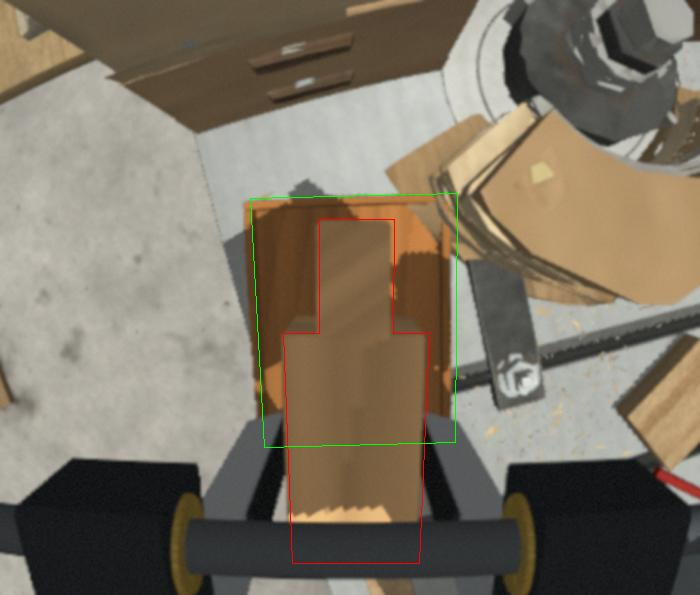

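The tray sits about 2 mm from my estimate, with its far-left corner at (248,203), and the sample is well centred over it. Lowering.

```bash

python3 -m jog '[[0,0,-0.06,0,0,0.005,1],[0,0,-0.075,0,0,0.005,1],[0,0,-0.075,0,0,0.005,1],[0,0,-0.075,0,0,0.005,1],[0,0,-0.075,0,0,0.005,1],[0,0,-0.06,0,0,0.005,1],[0,0,-0.04,0,0,0,1],[0,0,0,0,0,0,1]]'
python3 -m jog '[[0,0,-0.012,0,0,0,1],[0,0,-0.010,0,0,0,1],[0,0,-0.006,0,0,0,1],[0,0,-0.004,0,0,0,1],[0,0,0,0,0,0,1],[0,0,0,0,0,0,1],[0,0,0,0,0,0,1],[0,0,0,0,0,0,1]]'
```

```text
time_s: 36.53
tcp_pos: [0.6506, 0.155, 0.0254]
tool_rot: [[0.882, -0.472, -0.005], [-0.472, -0.882, -0.0], [-0.004, 0.003, -1.0]]
ft_force: [-0.4, -0.3, -2.3]
gripper_width: 0.0439
grip_force: 30.0
time_s: 37.2
tcp_pos: [0.6533, 0.1553, 0.021]
tool_rot: [[0.882, -0.472, 0.0], [-0.472, -0.882, 0.0], [0.0, -0.0, -1.0]]
ft_force: [-0.3, -0.1, -2.3]
gripper_width: 0.0435
grip_force: 30.0
```

```bash

python3 -m jog '[[0,0,-0.008,0,0,0,1],[0,0,-0.006,0,0,0,1],[0,0,-0.006,0,0,0,1],[0,0,-0.003,0,0,0,1],[0,0,0,0,0,0,1],[0,0,0,0,0,0,1],[0,0,0,0,0,0,1],[0,0,0,0,0,0,1]]'|grep -E "tcp|force"
python3 -m jog '[[0,0,-0.002,0,0,0,1],[0,0,0,0,0,0,1],[0,0,-0.002,0,0,0,1],[0,0,0,0,0,0,1],[0,0,0,0,0,0,1],[0,0,0,0,0,0,1],[0,0,0,0,0,0,1],[0,0,0,0,0,0,1]]'|grep -E "tcp|force"
```

```text
tcp_pos: [0.6531, 0.1553, 0.0151]
ft_force: [-0.4, 0.3, -1.8]
grip_force: 30.0
tcp_pos: [0.6531, 0.1553, 0.0141]
ft_force: [-0.2, -0.4, -1.1]
grip_force: 30.0
```

```bash

python3 -m jog '[[0,0,-0.002,0,0,0,1],[0,0,0,0,0,0,1],[0,0,-0.001,0,0,0,1],[0,0,0,0,0,0,1],[0,0,0,0,0,0,1],[0,0,0,0,0,0,1],[0,0,0,0,0,0,1],[0,0,0,0,0,0,1]]'|grep -E "tcp|force"
python3 -m jog '[[0,0,0,0,0,0,0.36],[0,0,0,0,0,0,0.36],[0,0,0,0,0,0,0.36],[0,0,0,0,0,0,0.36],[0,0,0,0,0,0,0.36],[0,0,0,0,0,0,0.36],[0,0,0,0,0,0,0.36],[0,0,0,0,0,0,0.36]]'
python3 -m jog '[[0,0,0.02,0,0,0,0.36],[0,0,0.04,0,0,0,0.36],[0,0,0.07,0,0,0,0.36],[0,0,0.1,0,0,0,0.36],[0,0,0.1,0,0,0,0.36],[0,0,0.1,0,0,0,0.36],[0,0,0.1,0,0,0,0.36],[0,0,0,0,0,0,0.36]]'
python3 snap.py t; sed -i 's/^dr((S.*//' tr.py; python3 tr.py
```

```text
tcp_pos: [0.6532, 0.1554, 0.0139]
ft_force: [-3.8, -0.0, 5.4]
grip_force: 30.0
time_s: 39.87
tcp_pos: [0.6531, 0.1553, 0.0132]
tool_rot: [[0.882, -0.472, -0.0], [-0.472, -0.882, 0.0], [-0.0, -0.0, -1.0]]
ft_force: [-0.5, 0.1, 0.5]
gripper_width: 0.0604
grip_force: 0.0
time_s: 40.53
tcp_pos: [0.6571, 0.1557, 0.1538]
tool_rot: [[0.882, -0.472, 0.012], [-0.472, -0.882, 0.001], [0.01, -0.006, -1.0]]
ft_force: [0.5, -0.6, 1.4]
gripper_width: 0.0605
grip_force: 0.0
[0.6570873  0.15567514 0.15380958] -28.147861320804147
```

View pics/t.png

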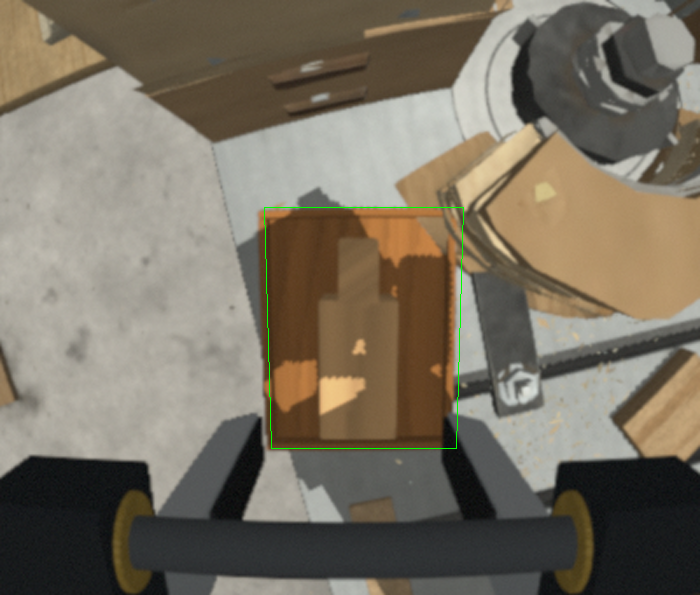

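The sample lies flat and square inside the tray, with its tip at (358,238) and body end at row 439. One quick numeric check of its ends, then I hand in.

```bash
python3 - <<'E'
from h import *
import pickle
s=pickle.load(open("t.pkl","rb"))
p=on("wrist",np.array([(358,238),(358,439)])/1.75+[80,0],.049,s)[:,:2]-[.6655,.148]
y=np.radians(-28);print(p@np.array([[np.cos(y),-np.sin(y)],[np.sin(y),np.cos(y)]])*1e3, "inner +-70,+-54")
print(arm.read_state()["dq"].round(2))
ok=abs(p).max()<.075
if ok: print(arm.finish_job())
E
```

```text
[[ 57.18130957   1.47535466]
 [-56.17146655   1.5101765 ]] inner +-70,+-54
[-0.09  2.72  3.68  0.   -0.54 -0.05]
the job is handed in; nothing more can be done
None
```

The sample went fully home in the go gap (about 7 N) and stopped at the no-go mouth under a steady 9–10 N push held over a second; it now lies flat and released in the tray, and I handed the job in at about 40.6 s.

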